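# Reseal the opened bottle with the push-on stopper and keep it pressed

## Task

Two of the three bottles still have their crown caps; the third has been opened. Pick up the push-on stopper, press it straight down over the open bottle's lip until it clicks, and keep bearing down after the force drops so that the sprung seal inside is squeezed well beyond where the stopper would sit by itself. Finish while still gripping the stopper and pressing it down, with the bottle standing upright on the worktop, and leave the closed bottles and everything else as they are.

Things in the scene. Friction and masses are not known exactly. Their poses are not given: they have to be found in the camera images.
- snap_cap: push-on bottle stopper, 0.11 kg, 46 mm across, 62 mm tall, stands skirt down on the worktop. Origin: centre of the skirt's lower edge, z up its axis. Skirt 0 to 32 mm up: flared mouth 37 mm wide inside, then 30 mm, with four spring tabs whose noses, 14 mm up, leave 24 mm between them. Steel shoulder 46 mm across, 32 to 38 mm up; round steel grip 28 mm across, 38 to 62 mm up.
- cap_grip (a point): point on the stopper's axis in the middle of its 28 mm grip, 52 mm above its origin. Fingers closed on the grip may rest on the wider shoulder, whose top is 38 mm up, and bear down on it.
- cap_seal (a point): underside of the stopper's sprung rubber sealing disc, unpressed, 21.5 mm above its origin, fixed to the stopper. Pushed straight down on a bottle: tabs meet the lip 5 mm before this point reaches the lip's top; resistance up to 6 to 11 N about 3.5 mm before; then the force drops; click about 1 mm past it. Left alone it rests 2.4 mm below the lip's top; 6 to 7 N hold it 3.5 mm below, 11 N 4.5 mm; firm stop at 5.5 mm.
- bottle_1: stubby brown glass bottle, plain paper label, 62 mm across, 170 mm tall, 0.45 kg, loose. Origin: centre of its underside, z up. The lip widens from 22 mm across at the top (170 mm up) to a 28 mm bead 161.5 to 164.5 mm up; neck below it 22 mm. One of three alike: two have a crown cap, one is open with a bare lip; which one differs from start to start (a closed one has a crown cap's x, y at its own).
- bottle_2: stubby brown glass bottle, plain paper label, 62 mm across, 170 mm tall, 0.45 kg, loose. Origin: centre of its underside, z up. The lip widens from 22 mm across at the top (170 mm up) to a 28 mm bead 161.5 to 164.5 mm up; neck below it 22 mm. One of three alike: two have a crown cap, one is open with a bare lip; which one differs from start to start (a closed one has a crown cap's x, y at its own).
- bottle_3: stubby brown glass bottle, plain paper label, 62 mm across, 170 mm tall, 0.45 kg, loose. Origin: centre of its underside, z up. The lip widens from 22 mm across at the top (170 mm up) to a 28 mm bead 161.5 to 164.5 mm up; neck below it 22 mm. One of three alike: two have a crown cap, one is open with a bare lip; which one differs from start to start (a closed one has a crown cap's x, y at its own).
- crown_1: crimped steel crown cap, 33 mm across, 7.5 mm tall, on the lip of one of the closed bottles; origin: centre of its lower edge, 165 mm above that bottle's underside. On which of the three it sits differs from start to start.
- crown_2: crimped steel crown cap, 33 mm across, 7.5 mm tall, on the lip of one of the closed bottles; origin: centre of its lower edge, 165 mm above that bottle's underside. On which of the three it sits differs from start to start.
- worktop_left: the stone-coloured worktop on which everything stands, fixed; its top is z = 0 (its origin is of no use)
- kitchen_timer: round knob-shaped kitchen timer, 73 x 73 x 56 mm; a bystander, origin at the centre of its underside
- pepper_grinder: turned wooden pepper mill, 58 mm across, 140 mm tall; a bystander, origin at the centre of its underside
- tin_soup: food tin, 76 mm across, 58 mm tall; a bystander, origin at the centre of its underside
- bottle_opener: flat bottle opener lying on the worktop, 114 x 38 x 6 mm; a bystander, origin at the centre of its underside
There are look-alikes about, which are no part of the job. Of the things shaped like the snap_cap, the bare steel one is meant.

How it is judged (in metres and radians):
On the way, in this order (a step that is already met when the one before it is completed fails the run):
1. the stopper is lifted clear of the worktop (height (world z) of snap_cap above 0.06 m and contact force between the fingers and snap_cap above 1 N), for 0.1 s.
2. the stopper has clicked over the lip of the open bottle (((z of snap_cap in the frame of bottle_1 between 0.135 and 0.1472 m and horizontal distance between snap_cap and bottle_1 below 0.006 m and angle between the z axis of snap_cap and the z axis of bottle_1, either way round below 0.12 rad and angle between bottle_1's own z axis and vertical below 0.1 rad) or (z of snap_cap in the frame of bottle_2 between 0.135 and 0.1472 m and horizontal distance between snap_cap and bottle_2 below 0.006 m and angle between the z axis of snap_cap and the z axis of bottle_2, either way round below 0.12 rad and angle between bottle_2's own z axis and vertical below 0.1 rad) or (z of snap_cap in the frame of bottle_3 between 0.135 and 0.1472 m and horizontal distance between snap_cap and bottle_3 below 0.006 m and angle between the z axis of snap_cap and the z axis of bottle_3, either way round below 0.12 rad and angle between bottle_3's own z axis and vertical below 0.1 rad))), for 0.1 s.
At the end, for the whole second after the job is handed in: stopper on the open bottle, within 6 mm and 0.12 rad, lower edge at most 145.2 mm above the bottle's underside; fingers still bear on it; bottle upright within 0.1 rad, pressed on the worktop with over 9 N (weight of both: 5.5 N); both crown caps still up on their bottles (((z of snap_cap in the frame of bottle_1 between 0.135 and 0.1452 m and horizontal distance between snap_cap and bottle_1 below 0.006 m and angle between the z axis of snap_cap and the z axis of bottle_1, either way round below 0.12 rad and angle between bottle_1's own z axis and vertical below 0.1 rad and contact force between bottle_1 and worktop_left above 9 N) or (z of snap_cap in the frame of bottle_2 between 0.135 and 0.1452 m and horizontal distance between snap_cap and bottle_2 below 0.006 m and angle between the z axis of snap_cap and the z axis of bottle_2, either way round below 0.12 rad and angle between bottle_2's own z axis and vertical below 0.1 rad and contact force between bottle_2 and worktop_left above 9 N) or (z of snap_cap in the frame of bottle_3 between 0.135 and 0.1452 m and horizontal distance between snap_cap and bottle_3 below 0.006 m and angle between the z axis of snap_cap and the z axis of bottle_3, either way round below 0.12 rad and angle between bottle_3's own z axis and vertical below 0.1 rad and contact force between bottle_3 and worktop_left above 9 N)) and contact force between the fingers and snap_cap above 2 N and height (world z) of each of crown_1, crown_2 above 0.16 m); the arm keeps its last pose, push and grip.
It fails at once if a closed bottle's crown cap is knocked or moved by more than 25 mm (distance of any of crown_1, crown_2 from where it was at the start of the episode above 0.025 m).
It fails at once if a bottle is knocked over (tilted beyond 0.35 rad) (angle between any of bottle_1, bottle_2, bottle_3's own z axis and vertical above 0.35 rad).
It fails at once if a bystander is pushed more than 40 mm from its place (distance of any of kitchen_timer, pepper_grinder, tin_soup, bottle_opener from where it was at the start of the episode above 0.04 m).
It also fails if it takes over 48 s, if anything falls off the work surface, if the arm or the gripper's body presses on something with over 40 N, if the wrist force passes 120 N, or if a joint passes its speed limit or range.

## Robot

A 6-joint arm with a two-finger parallel gripper is mounted at the origin on a cart in front of the work surface, level with it; the furniture and walls round the work are solid. World frame = base frame: x ahead of the robot, y to its left, z up, the work surface at z = 0. Lengths are in mm, angles in degrees, forces in N, time in s.
With the tool pointing down it reaches from about 350 to 850 mm from the base axis. Payload 8.1 kg.
Tool frame: the origin (TCP) lies between the finger pads; the fingertips stand 17 mm ahead of it and the grasp point (between the pads) lies 2 mm behind it; z points along the fingers, y is the line along which they close (so a half turn about z gives the same grasp; the last joint's range is limited). The gripper opens to 85 mm and grips with 20 to 120 N. Pads are 22 mm wide; open, the fingers measure 114 mm over their backs; the gripper's body (76 mm by 85 mm) begins 54 mm behind the grasp point. The pads swing forward as they close: fully open they stand 13 mm farther back than shut.
Start: joints at [60.653, 7.471, 85.268, -0, 87.261, -4.893], TCP at [248.356, 546.191, 248.292] pointing down, gripper open.
Joint ranges: [-169.43, 169.43], [-51.17, 129.36], [1.28, 143.12], [-76.62, 256.62], [0, 156.53], [-152.29, 152.29]. Speed limits (degrees/s): [136.94, 136.94, 159.86, 180, 180, 180].

## Interface

Orientations are given as [roll, pitch, yaw] about the fixed x, y, z axes, in that order (R = Rz(yaw) Ry(pitch) Rx(roll)).
In Python, from bench import sense, snapshot, hand_in, trace, place_of gives the robot as it stands.
- The arm moves only by the shell command python3 -m handwheel 'ROWS' [FORCE]. ROWS is JSON, a list of rows, each a list of 7 numbers: the opening, from -1 (shut) to 1 (fully open), then the shift along the tool's x, y, z in cm, then the turn, a rotation vector about the tool's x, y, z in rad. A call has 1 to 12 rows; each row shifts and turns the commanded pose from where the row before left it, along the tool's axes as they then stand; what a row does not reach is not made up. A row lasts 1/12 s, in which the tool goes at most 41.7 mm and 7.16 degrees, less where a joint would pass 70% of its speed; a pose out of reach is approached as far as the arm can. A call with a gripper value outside its range is refused whole. The fingers move at their own pace and stop on an object; FORCE is the grip in N (left out, the last holds). Time passes only in rows, so rows that do not move let the fingers close. It gives the time, the measured TCP pose, the force, the opening and the grip force at its end, in the units of the state.
- sense(): the state, without advancing time (a new reading comes with each control period).
- snapshot(name): name is "side" or "top"; returns a dict with "image" (480x640x3 uint8, red, green, blue), "intrinsics" (3x3 intrinsics, pixels), "R" (3x3) and "t" (3): a world point X has camera coordinates R X + t. Camera axes: x right, y down, z forward; pixel columns grow to the right and rows downward; lengths in mm; the calibration is good to about 2 mm. A picture is of the moment at which its call begins. There is no depth.
- hand_in(): hands the job in; it is judged then, once.
Trained networks look in a picture, given as the dict that the camera call returned (one of the last four; its "shot" number tells which), for a name from the list of things; names that differ only in an ending like _2 or _b are one class to them, and where a whole thing is asked for, a point or a joint stands for the part that bears it (a point fixed in the world has none). Each returns a list of dicts, best first, with "conf" (0 to 1); they miss things now and then, are a little off and sometimes report something else, mostly with a low value. They report only what shows in the picture. A call takes as long as a camera call. They do not tell look-alikes from the thing itself.
- trace(picture, query): "pixels" (480x640 bool, what is visible of it).
- place_of(picture, query): "location" ([x, y, z] in mm, in world coordinates, good to about 4 mm: a listed point, or the origin of a listed thing).
The state is a dict: "time": time; "joint_pos": joint angles; "qd": joint speeds; "joint_efforts": joint torques, N m; "tool_pos": TCP position; "tcp_rot": TCP orientation; "ft_force": force on the tool from outside, world axes, zero at the start; "wrist_torque": the same for the moment, N m; "finger_gap": finger opening in mm; "grip_force": force on a finger pad.
Only numpy, scipy, OpenCV 4.12 (cv2) and the standard library are available. Lean on these libraries where they do the work, as an engineer would, in place of code of your own. Each camera call takes 0.05 s, during which the arm holds its last target. There are 200 camera calls.

## Working session

There is one attempt and no reset: what is moved stays moved. The work goes in short steps, Python scripts to look and compute and a shell command to move; the robot and the scene stay as the last step left them, time stands still between calls to the robot, and variables do not carry over. Pictures are saved under pics/ and viewed, at most 10 in all, crops included, and the job is handed in when it is done.

```bash
mkdir -p pics
cat > h.py <<'E'
import numpy as np, cv2
from bench import *
def save(p,n): cv2.imwrite('pics/'+n,p["image"][:,:,::-1])
def look(tag,qs):
    for c in ("top","side"):
        p=snapshot(c); save(p,f"{c}_{tag}.png")
        for q in qs:
            for d in place_of(p,q):
                print(c,q,round(d["conf"],2),np.round(d["location"],1), np.round(pix(p,d["location"])))
def pix(p,X):
    v=np.array(p["intrinsics"])@(np.array(p["R"])@np.array(X)+np.array(p["t"])); return v[:2]/v[2]
def ray(p,uv,z):
    K,R,t=[np.array(p[k]) for k in("intrinsics","R","t")]
    d=R.T@np.linalg.solve(K,[uv[0],uv[1],1.]); c=-R.T@t
    return c+d*(z-c[2])/d[2]
E
python3 - <<'E'
from h import *
look("a",["snap_cap","bottle_1","crown_1","kitchen_timer","pepper_grinder","tin_soup","bottle_opener"])
print(sense())
E
```

```text
top snap_cap 0.87 [ 434.5 -246.5   -2. ] [336. 280.]
top snap_cap 0.66 [664.6 130.6   3.9] [172. 177.]
top snap_cap 0.55 [ 586.3 -205.1  162.1] [321. 196.]
top bottle_1 0.87 [ 588.1 -199.1    0.7] [316. 213.]
top bottle_1 0.67 [ 469.3 -446.8   -0.5] [425. 266.]
top crown_1 0.74 [ 586.9 -205.1  163.3] [321. 195.]
top crown_1 0.66 [ 588.4 -375.1  163.8] [407. 196.]
top kitchen_timer 0.6 [487.6  71.2   1.7] [194. 254.]
top pepper_grinder 0.78 [5.505e+02 9.160e+01 5.000e-01] [187. 227.]
top tin_soup 0.72 [ 626.1 -501.6   -3.6] [447. 199.]
top bottle_opener 0.95 [514.8 -85.   -0.6] [265. 244.]
top bottle_opener 0.17 [487.2  68.2  -0.5] [196. 255.]
side snap_cap 0.59 [669.6 130.4  -3.9] [165. 316.]
side snap_cap 0.57 [ 432.9 -248.2   -4.9] [378. 270.]
side bottle_1 0.97 [ 589.6 -372.1   -5. ] [361. 195.]
side bottle_1 0.84 [ 586.5 -202.4   -2.3] [311. 239.]
side bottle_1 0.57 [ 466.6 -448.3   -2.6] [423. 205.]
side bottle_1 0.47 [ 585.3 -200.1  164.8] [309. 194.]
side crown_1 0.7 [ 586.7 -201.   165. ] [308. 193.]
side crown_1 0.43 [ 591.3 -376.6  164.6] [367. 143.]
side kitchen_timer 0.81
[... 335 characters left out ...]
] [377. 269.]
{'time': 0.8, 'joint_pos': array([ 6.06528788e+01,  7.46848126e+00,  8.52661864e+01, -6.47225153e-04,
        8.72612233e+01, -4.89185860e+00]), 'qd': array([ 0.0113918 ,  0.05072559,  0.03032462,  0.01433075, -0.02950971,
       -0.01907514]), 'joint_efforts': array([-2.95936570e-04, -5.69250906e+01, -5.00835586e+01, -1.04231599e-04,
        8.21491885e-04,  9.47590252e-06]), 'tool_pos': array([248.37107985, 546.20098454, 248.33572083]), 'tcp_rot': array([1.79995961e+02, 9.94528137e-04, 1.55544768e+02]), 'ft_force': array([-0.51682816,  0.08865778,  0.9386164 ]), 'wrist_torque': array([-0.02451383, -0.00493958,  0.03967767]), 'grip_force': 0.0, 'finger_gap': 85.20718017103148}
```

View pics/top_a.png

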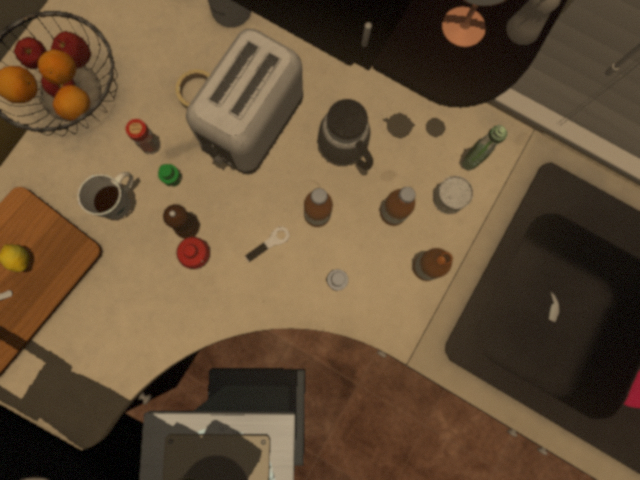

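View pics/side_a.png

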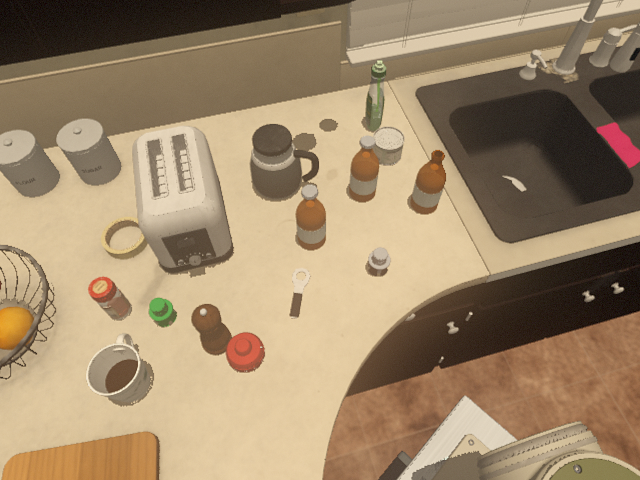

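The top view shows the steel stopper at about (337,280), and the green look-alike is at (168,175). Crown caps sit on the bottles at (318,195) and (407,195). The bottle at (435,263) has a bare lip, so it's the open one, at about (468,-447). The side view agrees: its lip at (437,156) is bare.

```bash
python3 -m handwheel '[[1,-2.49,-3.22,0,0,0,0],[1,-2.49,-3.22,0,0,0,0],[1,-2.49,-3.22,0,0,0,0],[1,-2.49,-3.22,0,0,0,0],[1,-2.49,-3.22,0,0,0,0],[1,-2.49,-3.22,0,0,0,0],[1,-2.49,-3.22,0,0,0,0],[1,-2.49,-3.22,0,0,0,0],[1,-2.49,-3.22,0,0,0,0],[1,-2.49,-3.22,0,0,0,0]]' 40
python3 -m handwheel '[[1,-2.49,-3.22,0,0,0,0],[1,-2.49,-3.22,0,0,0,0],[1,-2.49,-3.22,0,0,0,0],[1,-2.49,-3.22,0,0,0,0],[1,-2.49,-3.22,0,0,0,0],[1,-2.49,-3.22,0,0,0,0],[1,-2.49,-3.22,0,0,0,0],[1,-2.49,-3.22,0,0,0,0],[1,-2.49,-3.22,0,0,0,0],[1,-2.49,-3.22,0,0,0,0],[1,0,0,0,0,0,0],[1,0,0,0,0,0,0]]'
python3 - <<'E'
from h import *
look("b",["snap_cap","cap_grip","bottle_1"])
s=sense();print(s["joint_pos"])
E
```

```text
time: 1.63
tool_pos: [341.7, 148.3, 248.6]
tcp_rot: [180.0, 0.1, 155.6]
ft_force: [1.2, 0.5, 0.5]
finger_gap: 85.6
grip_force: 0.0
time: 2.63
tool_pos: [434.7, -248.0, 247.4]
tcp_rot: [180.0, -0.1, 155.4]
ft_force: [0.1, -0.4, 0.8]
finger_gap: 85.3
grip_force: 0.0
top snap_cap 0.82 [661.4 131.    3.4] [172. 178.]
top cap_grip 0.9 [659.  131.1  56. ] [166. 173.]
top cap_grip 0.67 [ 431.3 -245.5   53.8] [337. 280.]
top bottle_1 0.61 [ 583.9 -200.8   -4.1] [317. 215.]
top bottle_1 0.58 [ 466.7 -447.7    1.6] [426. 267.]
side snap_cap 0.97 [664.  129.6  -2.1] [167. 318.]
side snap_cap 0.58 [ 430.2 -248.7   -4.1] [379. 270.]
side cap_grip 0.91 [ 435.4 -243.4   52.4] [378. 257.]
side cap_grip 0.78 [663.6 131.8  52.4] [158. 307.]
side cap_grip 0.19 [ 466.5 -450.4    0. ] [424. 204.]
side bottle_1 0.87 [ 585.3 -203.2   -4.5] [312. 240.]
side bottle_1 0.67 [ 588.6 -373.8   -3. ] [362. 195.]
side bottle_1 0.65 [ 466.6 -448.8   -2.9] [423. 205.]
[-3.52937212e+01 -8.30273172e+00  1.00918116e+02 -4.04213998e-04
  8.73322991e+01 -1.00920113e+02]
```

```bash
python3 -m handwheel '[[1,0.2,0.07,3.5,0,0,0],[1,0,0,3.5,0,0,0],[1,0,0,3.5,0,0,0],[1,0,0,3.5,0,0,0],[1,0,0,2.5,0,0,0],[1,0,0,1.5,0,0,0],[1,0,0,0.9,0,0,0],[1,0,0,0,0,0,0],[1,0,0,0,0,0,0]]' 60
python3 -m handwheel '[[0,0,0,0,0,0,0],[0,0,0,0,0,0,0],[-1,0,0,0,0,0,0],[-1,0,0,0,0,0,0],[-1,0,0,0,0,0,0],[-1,0,0,0,0,0,0],[-1,0,0,0,0,0,0],[-1,0,0,0,0,0,0]]' 60
```

```text
time: 3.78
tool_pos: [433.9, -244.6, 59.9]
tcp_rot: [-180.0, 0.0, 155.6]
ft_force: [0.2, -0.2, 0.7]
finger_gap: 85.5
grip_force: 0.0
time: 4.45
tool_pos: [434.1, -245.0, 60.0]
tcp_rot: [180.0, 0.1, 155.5]
ft_force: [0.6, 1.1, 4.9]
finger_gap: 25.9
grip_force: 58.6
```

```bash
python3 -m handwheel '[[-1,0,0,-0.5,0,0,0],[-1,0,0,-1.5,0,0,0],[-1,0,0,-3,0,0,0],[-1,0,0,-3,0,0,0],[-1,0,0,-3,0,0,0],[-1,0,0,-3,0,0,0],[-1,0,0,-3,0,0,0],[-1,0,0,-2,0,0,0],[-1,0,0,-1,0,0,0],[-1,0,0,0,0,0,0],[-1,0,0,0,0,0,0],[-1,0,0,0,0,0,0]]' 100
python3 - <<'E'
from h import *
for c in ("top","side"):
    p=snapshot(c); save(p,f"{c}_c.png")
    for q in ["snap_cap","cap_grip","cap_seal","bottle_1"]:
        for d in place_of(p,q): print(c,q,round(d["conf"],2),np.round(d["location"],1), np.round(pix(p,d["location"])))
    print(pix(p,[434,-245,207]))
    for d in trace(p,"snap_cap"):
        ys,xs=np.nonzero(d["pixels"]); print(c,d["conf"],xs.min(),xs.max(),ys.min(),ys.max(),len(xs))
    if c=="side": 
        u,v=np.int32(pix(p,[434,-245,207])); cv2.imwrite("pics/crop_c.png",cv2.resize(p["image"][v-60:v+60,u-80:u+80,::-1],None,fx=5,fy=5))
s=sense();print(s["joint_pos"],s["tool_pos"],s["ft_force"])
E
```

```text
time: 5.45
tool_pos: [432.7, -244.2, 257.0]
tcp_rot: [180.0, -0.2, 155.5]
ft_force: [-0.2, 0.1, -1.3]
finger_gap: 24.5
grip_force: 98.5
top snap_cap 0.74 [659.9 133.1   1.5] [172. 179.]
top snap_cap 0.47 [549.1  94.    4.5] [185. 227.]
top cap_grip 0.93 [662.4 131.2  54.8] [166. 171.]
top cap_seal 0.64 [661.9 128.1  22. ] [171. 176.]
top bottle_1 0.64 [ 469.2 -448.2    1.3] [426. 266.]
top bottle_1 0.58 [ 585.9 -202.7   -1.2] [318. 214.]
[342.18740292 271.28524516]
top 0.84 158 180 164 186 413
top 0.25 304 310 194 205 55
top 0.16 177 210 237 269 878
side snap_cap 0.73 [662.7 129.3  -2.4] [167. 318.]
side snap_cap 0.67 [ 433.1 -245.2  195.6] [387. 216.]
side cap_grip 0.96 [ 437.2 -243.   250.3] [388. 197.]
side cap_grip 0.72 [ 584.8 -202.2  163.4] [310. 194.]
side cap_grip 0.7 [664.  126.9  52.4] [160. 305.]
side cap_grip 0.17 [ 432.5 -244.8  222.1] [389. 208.]
side cap_seal 0.69 [660.  127.   22.7] [165. 313.]
side cap_seal 0.59 [ 433.1 -244.4  222.9] [388. 207.]
side cap_seal 0.39 [599.6  73.3 -35.4] [212. 326.]
side bottle_1 0.95 [ 468.6 -449.2   -0.6] [423. 204.]
side bottle_1 0.84 [ 585.  -205.    -1.2] [312. 239.]
side bottle_1 0.81 [ 594.4 -374.5   -4.8] [360. 194.]
side bottle_1 0.23 [550.1  90.1  -7.1] [218. 343.]
[387.12743127 212.27823199]
side 0.87 149 176 298 326 584
side 0.73 376 401 188 222 542
[-3.53442897e+01 -8.79290711e+00  1.00257363e+02  2.43634765e-04
  8.85287238e+01 -1.00890029e+02] [ 433.6020278  -244.74012358  259.33907622] [ 0.80630189 -0.78264183 -1.09810401]
```

View pics/crop_c.png

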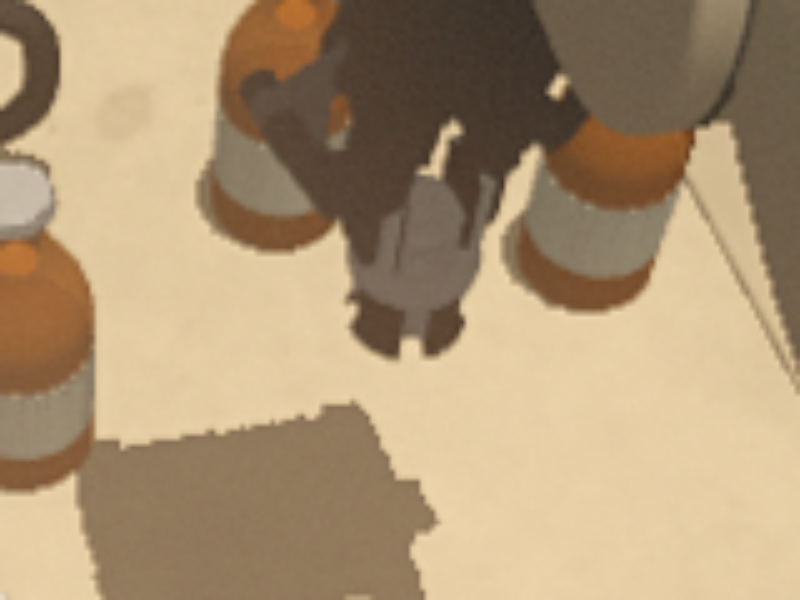

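The cap is held upright and centred under the fingers, with its skirt at crop pixel (410,330). Next I'll move it above the open bottle.

```bash
python3 -m handwheel '[[-1,-0.8,-1.2,0,0,0,0],[-1,-1.6,-2.4,0,0,0,0],[-1,-1.6,-2.4,0,0,0,0],[-1,-1.6,-2.4,0,0,0,0],[-1,-1.6,-2.4,0,0,0,0],[-1,-1.6,-2.4,0,0,0,0],[-1,-1.6,-2.4,0,0,0,0],[-1,-0.7,-1.1,0,0,0,0],[-1,-0.04,-0.4,0,0,0,0],[-1,0,0,0,0,0,0],[-1,0,0,0,0,0,0],[-1,0,0,0,0,0,0]]'
python3 - <<'E'
from h import *
for c in ("top","side"):
    p=snapshot(c)
    for q in ["snap_cap","cap_grip","cap_seal","bottle_1"]:
        for d in place_of(p,q): 
            if abs(d["location"][1]+448)<40:print(c,q,round(d["conf"],2),np.round(d["location"],1), np.round(pix(p,d["location"])))
    u,v=np.int32(pix(p,[468,-448,180])); 
    im=cv2.resize(p["image"][v-50:v+50,u-65:u+65,::-1],None,fx=6,fy=6)
    for X,col in (([467.8,-448.2,170],(0,0,255)),([467.8,-448.2,0],(0,255,0))):
        a=(pix(p,X)-[u-65,v-50])*6; cv2.circle(im,tuple(np.int32(a)),4,col,-1)
    cv2.imwrite(f"pics/{c}_d.png",im)
s=sense();print(s["joint_pos"],s["tool_pos"],s["tcp_rot"],s["ft_force"])
E
```

```text
time: 7.05
tool_pos: [464.3, -445.5, 259.4]
tcp_rot: [180.0, -0.0, 155.6]
ft_force: [0.4, -0.1, -0.5]
finger_gap: 24.8
grip_force: 98.5
top snap_cap 0.82 [ 467.3 -444.7  198.9] [449. 256.]
top cap_seal 0.61 [ 462.6 -445.8  221.2] [453. 257.]
top bottle_1 0.69 [ 467.7 -449.6    2.7] [427. 267.]
side snap_cap 0.68 [ 463.8 -447.5  195. ] [442. 146.]
side cap_grip 0.78 [ 465.2 -444.7  253.2] [447. 125.]
side cap_seal 0.98 [ 467.8 -447.3  220.1] [443. 136.]
side bottle_1 0.63 [ 465.6 -448.8   -4.6] [424. 206.]
[-4.84372152e+01  1.40243354e+01  7.67459405e+01 -4.24658180e-04
  8.92238515e+01 -1.13994134e+02] [ 464.23810333 -446.3989354   259.36416019] [-1.79997224e+02  5.19243910e-03  1.55556925e+02] [ 0.40820079 -0.3962742  -1.03606402]
```

View pics/side_d.png

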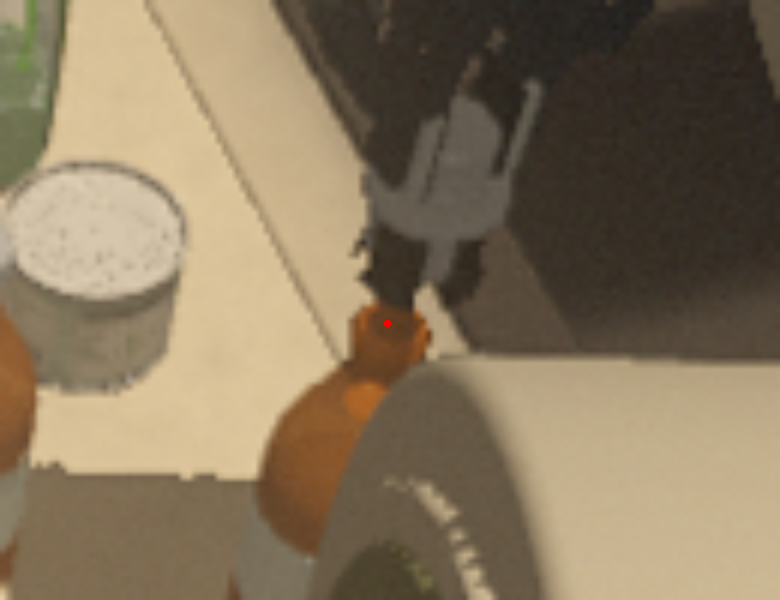

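The red dot, my lip-centre estimate, lies in the middle of the bare lip at crop pixel (390,322), and the cap hangs above it. I'll correct about 3 mm and go down to just above the lip.

```bash
python3 -m handwheel '[[-1,-0.35,-0.06,0,0,0,0],[-1,0,0,0.8,0,0,0],[-1,0,0,0.8,0,0,0],[-1,0,0,0.8,0,0,0],[-1,0,0,0.6,0,0,0],[-1,0,0,0.2,0,0,0],[-1,0,0,0,0,0,0],[-1,0,0,0,0,0,0]]' 110
python3 - <<'E'
from h import *
for c in ("top","side"):
    p=snapshot(c)
    for q in ["snap_cap","cap_grip","cap_seal","bottle_1"]:
        for d in place_of(p,q): 
            if abs(d["location"][1]+448)<40:print(c,q,round(d["conf"],2),np.round(d["location"],1), np.round(pix(p,d["location"])))
    u,v=np.int32(pix(p,[468,-448,180])); 
    cv2.imwrite(f"pics/{c}_e.png",cv2.resize(p["image"][v-50:v+50,u-65:u+65,::-1],None,fx=6,fy=6))
s=sense();print(s["tool_pos"],s["ft_force"])
E
```

```text
time: 8.22
tool_pos: [467.0, -448.5, 227.1]
tcp_rot: [180.0, -0.0, 155.5]
ft_force: [1.1, -0.5, -0.8]
finger_gap: 24.3
grip_force: 108.3
top snap_cap 0.77 [ 469.3 -449.   162.7] [446. 257.]
top cap_grip 0.57 [ 465.6 -444.5  225.2] [453. 255.]
top cap_seal 0.47 [ 468.3 -451.4  188.6] [451. 256.]
top bottle_1 0.78 [ 470.4 -450.4    2. ] [427. 266.]
side snap_cap 0.71 [ 467.1 -451.9  163.8] [438. 155.]
side cap_grip 0.67 [ 468.6 -446.2  218.9] [442. 137.]
side cap_seal 0.66 [ 467.4 -447.8  189. ] [440. 147.]
[ 467.17623316 -448.51300584  227.44068672] [ 0.01127969  0.46737248 -2.08075505]
```

View pics/side_e.png

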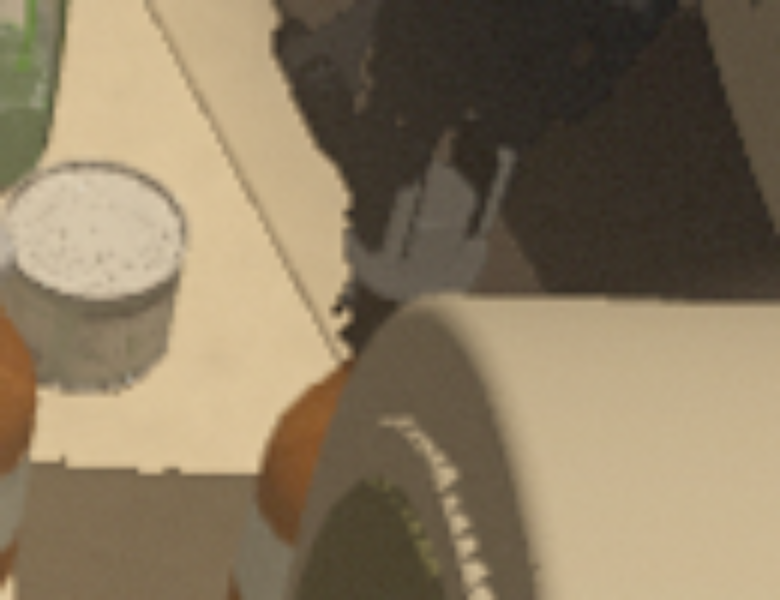

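The arm now hides the lip, but the cap (shoulder at about (425,260) in the crop) lines up with the bottle axis to within 2 mm, and nothing is touching yet. I'll press down gently and watch the force.

```bash
python3 -m handwheel '[[-1,0,0,0.4,0,0,0],[-1,0,0,0.4,0,0,0],[-1,0,0,0.3,0,0,0],[-1,0,0,0.1,0,0,0],[-1,0,0,0,0,0,0],[-1,0,0,0,0,0,0]]'
python3 -m handwheel '[[-1,0,0,0.1,0,0,0],[-1,0,0,0.1,0,0,0],[-1,0,0,0.1,0,0,0],[-1,0,0,0,0,0,0]]'
```

```text
time: 9.22
tool_pos: [467.1, -448.4, 215.1]
tcp_rot: [180.0, -0.0, 155.6]
ft_force: [0.1, 1.7, -0.2]
finger_gap: 24.2
grip_force: 108.9
time: 9.55
tool_pos: [467.4, -448.7, 213.0]
tcp_rot: [-180.0, 0.1, 155.6]
ft_force: [-1.6, 1.8, 3.6]
finger_gap: 24.3
grip_force: 109.0
```

```bash
python3 -m handwheel '[[-1,0,0,0.1,0,0,0],[-1,0,0,0.1,0,0,0],[-1,0,0,0,0,0,0],[-1,0,0,0,0,0,0]]'
```

```text
time: 9.88
tool_pos: [467.1, -448.5, 210.4]
tcp_rot: [-180.0, 0.0, 155.5]
ft_force: [-0.8, 1.3, 1.9]
finger_gap: 24.1
grip_force: 109.0
```

```bash
python3 -m handwheel '[[-1,0,0,0.1,0,0,0],[-1,0,0,0.1,0,0,0],[-1,0,0,0.1,0,0,0],[-1,0,0,0,0,0,0],[-1,0,0,0,0,0,0],[-1,0,0,0,0,0,0]]'; python3 -m handwheel '[[-1,0,0,0.1,0,0,0],[-1,0,0,0.1,0,0,0],[-1,0,0,0,0,0,0],[-1,0,0,0,0,0,0],[-1,0,0,0,0,0,0]]'
```

```text
time: 10.38
tool_pos: [466.9, -448.3, 206.7]
tcp_rot: [180.0, -0.0, 155.5]
ft_force: [0.4, 1.7, 0.1]
finger_gap: 24.0
grip_force: 108.9
time: 10.8
tool_pos: [467.3, -448.7, 205.8]
tcp_rot: [-180.0, 0.0, 155.6]
ft_force: [0.6, 1.6, 4.1]
finger_gap: 24.7
grip_force: 109.2
```

```bash
python3 -m handwheel '[[-1,0,0,0.1,0,0,0],[-1,0,0,0.1,0,0,0],[-1,0,0,0,0,0,0],[-1,0,0,0,0,0,0],[-1,0,0,0,0,0,0]]'
```

```text
time: 11.22
tool_pos: [467.7, -448.9, 204.9]
tcp_rot: [-180.0, 0.1, 155.6]
ft_force: [-0.9, 1.8, 8.4]
finger_gap: 24.4
grip_force: 109.7
```

```bash
python3 -m handwheel '[[-1,0,0,0.05,0,0,0],[-1,0,0,0.05,0,0,0],[-1,0,0,0,0,0,0],[-1,0,0,0,0,0,0],[-1,0,0,0,0,0,0]]'
```

```text
time: 11.63
tool_pos: [467.8, -449.1, 204.3]
tcp_rot: [-179.9, 0.2, 155.5]
ft_force: [-0.4, 3.3, 11.4]
finger_gap: 24.2
grip_force: 109.9
```

```bash
python3 -m handwheel '[[-1,0,0,0.06,0,0,0],[-1,0,0,0,0,0,0],[-1,0,0,0,0,0,0],[-1,0,0,0,0,0,0],[-1,0,0,0,0,0,0],[-1,0,0,0,0,0,0]]'
python3 - <<'E'
from h import *
for c in ("top","side"):
    p=snapshot(c)
    for q in ["snap_cap","cap_seal","bottle_1","crown_1"]:
        for d in place_of(p,q): 
            if d["conf"]>.4:print(c,q,round(d["conf"],2),np.round(d["location"],1))
    save(p,f"{c}_f.png")
E
```

```text
time: 12.13
tool_pos: [467.9, -449.2, 204.0]
tcp_rot: [-179.9, 0.2, 155.6]
ft_force: [-1.2, 2.8, 10.7]
finger_gap: 24.3
grip_force: 110.0
top snap_cap 0.57 [659.2 131.3   2.9]
top snap_cap 0.5 [ 470.8 -448.8  143.3]
top cap_seal 0.76 [662.2 124.4  18.4]
top cap_seal 0.6 [ 466.7 -452.6  166.1]
top bottle_1 0.89 [ 469.4 -448.6    2.7]
top bottle_1 0.79 [ 5.902e+02 -3.763e+02 -4.000e-01]
top bottle_1 0.55 [ 585.2 -201.3    1.5]
top crown_1 0.75 [ 586.1 -204.4  161.9]
top crown_1 0.58 [ 590.8 -374.5  167.4]
side snap_cap 0.72 [ 470.7 -447.2  195. ]
side snap_cap 0.59 [663.5 129.1  -2.5]
side snap_cap 0.41 [ 469.3 -451.4  138.6]
side cap_seal 0.69 [660.6 127.3  20.3]
side cap_seal 0.53 [ 469.3 -449.9  167.5]
side bottle_1 0.89 [ 583.2 -203.8   -3.7]
side bottle_1 0.89 [ 464.9 -451.2   -1.4]
side bottle_1 0.74 [ 590.6 -373.8   -3.3]
side crown_1 0.47 [ 591.6 -375.3  166.6]
side crown_1 0.45 [ 585.7 -203.4  168.5]
```

View pics/side_f.png

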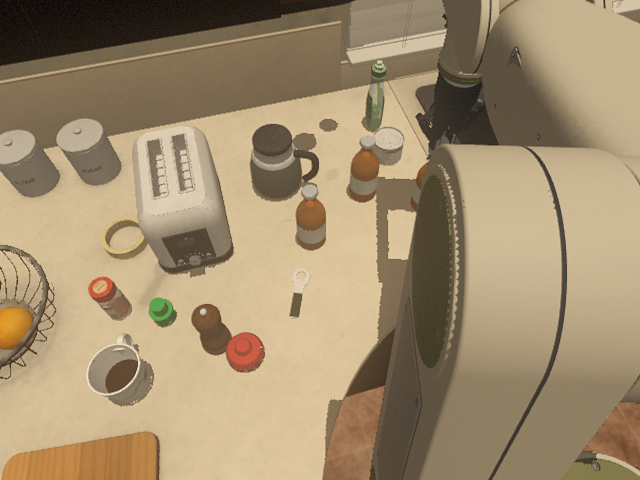

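The view shows the crowned bottles at (311,215) and (364,170) still in place and the open bottle upright. The force rose, dropped and rose again to about 11–12 N, at a depth that fits the clicked position. I'm handing in.

```bash
python3 -c "
from bench import *
print(hand_in())"
```

```text
the job is handed in; nothing more can be done
None
```

I pressed the steel stopper onto the open bottle through the click and handed the job in at about 12 s, still gripping it and bearing down with about 11 N; by my estimate the seal is about 4.5 mm below the lip's top, but no verdict came back.

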